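# Hold a new oven control board against its contact strip for screwing down

## Task

Pick up the new green control board and lay it flat in the bay of the black panel housing, down flush with the rim and with its brass contact edge towards the white sprung contact strip, but not yet pressing on the strip. Then slide it against the strip and push until the orange pointer stands within the green mark (a steady push of about 9 newtons, never bottoming the strip out), and finish while still holding it there, pushing steadily, so that a colleague can put the screws in. Leave the old brown board and everything else on the bench where it is.

Things in the scene. Friction and masses are not known exactly. Their poses are not given: they have to be found in the camera images.
- board: New control board: grey plastic tray 100 x 64 mm, 12 mm thick, with a green circuit board on top, about 0.2 kg, loose, lying flat on the bench. Origin: centre of its underside; x along the 100 mm length towards the brass contact edge, z up. Four small parts in its corners, 10 mm high, leave the tray's two centre lines free for fingers.
- board_grip (a point): Point on the new board's square yellow transformer with a dark steel band, the thing to grip: 32 x 32 mm, sides parallel to the board's x and y, standing at the board's centre from 12 to 42 mm above its underside. This point is its centre, 27 mm above the underside.
- board_edge (a point): Middle of the board's contact end face, 50 mm along the board's +x from its origin and 6 mm above its underside.
- old_board: Old control board, same shape and size as the new one but with a brown circuit board and a dark brown transformer; loose; to be left alone. Origin and axes as for the new board.
- housing: Control-panel housing of black plastic, lying face down, fixed to the bench: 188 x 110 mm, rim 20 mm high, with the board bay sunk in it. Its x axis points along the bay towards the contact strip, z up; origin on the bench under the bay's centre.
- bay (a point): Centre of the bay's flat floor, 8 mm above the housing's origin, axes as the housing's. The bay is 12 mm deep (as the board's tray is thick), open above, 70 mm wide in y (3 mm free on each side of the board), from x = -65 mm (end wall) to +65 mm (face of the strip at rest): the centred board has 15 mm free at either end.
- strip (a joint): Travel in metres of the white sprung contact strip along the housing's +x: 0 at rest, 0.018 bottomed out. A spring pushes it back with 2.8 N at 0, rising by 0.7 N per mm of travel. The strip fills the bay's +x end: 62 mm wide, 16 mm thick, top 3 mm above the rim.
- pointer (a point): Middle of the orange pointer bar across the strip's top, reaching over both side rims and moving with the strip. The bar stands within the green mark on the rim from 5 to 13 mm of travel (6.3 to 11.9 N); the red mark follows from 13 to 18 mm.
- strip_face (a point): Middle of the strip's face that the board is pressed against, 6 mm above the bay floor; it moves with the strip.
- coupler: Small brown three-armed turntable coupler, about 48 mm across, 18 mm high; origin under its middle. Leave it.
- dish: Round steel screw dish, 100 mm across, 22 mm high; origin under its middle. Leave it.
- screwdriver: Screwdriver lying on the bench, about 0.2 m long; x towards its tip. Leave it.
There are look-alikes about, which are no part of the job. What is shaped like the board but blue or purple is not meant.

How it is judged:
On the way, in this order (a step that is already met when the one before it is completed fails the run):
1. the new board is lifted clear of the bench (height (world z) of board above 0.035 m), for 0.1 s.
2. the new board lies flat in the bay, flush with the rim, contact edge towards the strip, the strip not pressed back by more than 2 mm (z of board in the frame of bay between -0.003 and 0.0025 m and y of board in the frame of bay between -0.006 and 0.006 m and angle between board's own z axis and vertical below 0.05 rad and angle between the x axis of board and the x axis of housing, either way round below 0.1 rad and x of board_edge in the frame of bay between 0.025 and 0.069 m and value of joint strip below 0.002 m), for 0.1 s.
At the end, for the whole second after the job is handed in: The new board lies flush in the bay (within 2.5 mm of the floor, 0.1 rad of straight), contact edge pressed on the strip with 5.5 to 12.5 N (travel 4 to 14 mm), at rest, the robot still touching it; old board, coupler, dish and screwdriver within 30 mm of their start (z of board in the frame of bay between -0.003 and 0.0025 m and y of board in the frame of bay between -0.006 and 0.006 m and angle between board's own z axis and vertical below 0.05 rad and angle between the x axis of board and the x axis of housing, either way round below 0.1 rad and x of board_edge in the frame of bay between 0.066 and 0.083 m and contact force between board and strip between 5.5 and 12.5 N and value of joint strip between 0.004 and 0.014 m and linear speed of board below 0.01 m/s and contact force between any of the fingers, the arm and board above 1 N and distance of each of old_board, coupler, dish, screwdriver from where it was at the start of the episode below 0.03 m); the arm keeps its last pose, push and grip.
It fails at once if the contact strip is bottomed out (travel over 17 mm) or pushed with more than 20 N (value of joint strip above 0.017 m or contact force between anything else and strip above 20 N).
It fails at once if the old control board is moved by more than 30 mm (distance of old_board from where it was at the start of the episode above 0.03 m).
It fails at once if the coupler, the dish or the screwdriver is moved by more than 30 mm (distance of any of coupler, dish, screwdriver from where it was at the start of the episode above 0.03 m).
It also fails if it takes over 42 s, if anything falls off the work surface, if the arm or the gripper's body presses on something with over 40 N, if the wrist force passes 120 N, or if a joint passes its speed limit or range.

## Robot

A 7-joint arm with a two-finger parallel gripper is mounted at the origin on the work surface. World frame = base frame: x ahead of the robot, y to its left, z up, the work surface at z = 0. Lengths are in m, angles in rad, forces in N, time in s.
With the tool pointing down it reaches from about 0.35 to 0.9 m from the base axis. Payload 19.9 kg.
Tool frame: the origin (TCP) lies on the centre line of the jaws, within the pads' length; the fingertips stand ahead of it and the grasp point (between the pads) lies 8 mm behind it (ctrl.finger_overhang is the y of the fingertips in the tool frame, in m); y points along the fingers, z is the direction in which the jaws open and shut, and the axes are right-handed (so a half turn about y gives the same grasp; the last joint's range is limited). The gripper opens to 85 mm and grips with 20 to 120 N. Pads are 22 mm wide; open, the fingers measure 114 mm over their backs; the gripper's body (76 mm by 85 mm) begins 54 mm behind the grasp point. The pads swing forward as they close: fully open they stand 13 mm farther back than shut.
Start: joints at [-1.375, 0.417, -0.01, 1.614, 0.005, 1.111, -0.053], TCP at [0.147, 0.608, 0.242] pointing down, gripper open.
Joint ranges: [-2.81, 2.81], [-0.39, 2.02], [-1.27, 1.25], [0.06, 2.57], [-1.19, 4.33], [0.19, 2], [-2.82, 2.82]. Speed limits (rad/s): [1.89, 1.89, 2.39, 2.39, 3.01, 3.01, 3.01].

## Interface

Orientations are given as a unit quaternion [w, x, y, z].
In Python, from rig import ctrl gives the robot as it stands. The module is installed in compiled form; this text tells all that it offers.
- The arm moves only by the shell command python3 -m inch 'ROWS' [OPENING] [FORCE]. ROWS is JSON, a list of rows, each a list of 4 numbers: the shift along the tool's x, y, z in m, then the turn about the tool's y in degrees. A call has 1 to 12 rows; each row is the pose to reach, as a shift and turn from the pose commanded when the call began, along the tool's axes at that moment; what a row does not reach only later rows make up. A row lasts 1/12 s, in which the tool goes at most 41.7 mm and 7.16 degrees, less where a joint would pass 70% of its speed; a pose out of reach is approached as far as the arm can. A call with a gripper value outside its range is refused whole. OPENING is the gripper's target within -1 to 1 (fully open at 1, half-way at 0, shut at -1), set as the call begins (- or left out, the last holds). The fingers move at their own pace and stop on an object; FORCE is the grip in N (left out, the last holds). Time passes only in rows, so rows that repeat a pose let the fingers close. It gives the time, the measured TCP pose, the force and the opening at its end, in the units of the state.
- ctrl.observe(): the state, without advancing time (a new reading comes with each control period).
- ctrl.camera(name): name is "scene" or "top"; returns the picture (420x560x3 uint8, red, green, blue); there is no depth.
- ctrl.camera_params(name): a dict with "vfov" (degrees; the focal length in pixels is half the picture's height over the tangent of half this angle, whatever the lens; pixels are square), "cx", "cy" (the principal point, pixels), "k1" (the pictures are not rectified: a ray, as slopes to the right and down, at radius r is drawn at 1 + k1 r^2 times it, then the intrinsics apply), "xyz" and "rotation" of the camera in the world. Camera axes: x right, y up, looking along -z (the intrinsics and any distortion apply to the point x, -y, -z); pixel columns grow to the right and rows downward; lengths in m; the calibration is good to about 2 mm. A picture is of the moment at which its call begins. camera_params takes no time and is no camera call.
- ctrl.hand_in(): hands the job in, once; it reports no verdict.
Trained networks look in the newest picture that a camera, given by its name, has taken for a name from the list of things; names that differ only in an ending like _2 or _b are one class to them, and where a whole thing is asked for, a point or a joint stands for the part that bears it (a point fixed in the world has none). Each returns a list of dicts, best first, with "score" (0 to 1); they miss things now and then, are a little off and sometimes report something else, mostly with a low value. They report only what shows in the picture. A call takes as long as a camera call. They do not tell look-alikes from the thing itself.
- ctrl.search_frame(target, camera): "xyz" ([x, y, z] in m, in world coordinates, good to about 4 mm: the middle of the surface that is visible of it).
The state is a dict: "clock": time; "joint_pos": joint angles; "joint_velocities": joint speeds; "tau": joint torques, N m; "tcp_pos": TCP position; "eef_rot": TCP orientation; "force": force on the tool from outside, world axes, zero at the start; "wrist_torque": the same for the moment, N m; "grip_width": opening from 0.0 (shut) to 1.0 (fully open).
Only numpy, scipy, OpenCV 4.12 (cv2) and the standard library are available. Lean on these libraries where they do the work, as an engineer would, in place of code of your own. Each camera call takes 0.05 s, during which the arm holds its last target.

## Working session

There is one attempt and no reset: what is moved stays moved. The work goes in short steps, Python scripts to look and compute and a shell command to move; the robot and the scene stay as the last step left them, time stands still between calls to the robot, and variables do not carry over. Pictures are saved under pics/ and viewed, and the job is handed in when it is done.

```bash
mkdir -p pics; cat > h.py <<'E'
import numpy as np, cv2
from rig import ctrl
def snap(cam,name):
    im=ctrl.camera(cam); cv2.imwrite(f'pics/{name}.png',im[:,:,::-1]); return im
def K(cam):
    p=ctrl.camera_params(cam); f=210/np.tan(np.radians(p['vfov'])/2); return p,f
def Rm(p):
    R=np.array(p['rotation'],float)
    if R.size==4:
        w,x,y,z=R.ravel()
        from scipy.spatial.transform import Rotation
        R=Rotation.from_quat([x,y,z,w]).as_matrix()
    return R.reshape(3,3)
def px2w(cam,uv,z):
    p,f=K(cam); M=np.array([[f,0,p['cx']],[0,f,p['cy']],[0,0,1.]])
    uv=np.array(uv,float).reshape(-1,1,2)
    n=cv2.undistortPoints(uv,M,np.array([p['k1'],0,0,0.]),None,None,None).reshape(-1,2)
    d=np.c_[n[:,0],-n[:,1],-np.ones(len(n))]@Rm(p).T
    c=np.array(p['xyz']); return c+d*((z-c[2])/d[:,2])[:,None]
def w2px(cam,X):
    p,f=K(cam); X=np.array(X,float).reshape(-1,3)
    q=(X-np.array(p['xyz']))@Rm(p); x=q[:,0]/-q[:,2]; y=-q[:,1]/-q[:,2]
    s=1+p['k1']*(x*x+y*y); return np.c_[f*x*s+p['cx'],f*y*s+p['cy']]
E
python3 - <<'E'
from h import *
for c in ('scene','top'):
    snap(c,c+'0'); print(ctrl.camera_params(c))
    for t in ('board','old_board','housing','board_grip','board_edge','strip_face','pointer','coupler','dish','screwdriver'):
        for r in ctrl.search_frame(t,c)[:4]: print(c,t,round(r['score'],2),np.round(r['xyz'],3),w2px(c,r['xyz']).round(0))
print(ctrl.observe(), ctrl.finger_overhang)
E
```

```text
{'vfov': 51.37093280520959, 'cx': 278.6212012805406, 'cy': 208.01205664814023, 'k1': -0.05117895845336706, 'xyz': array([ 1.23341441, -0.13995256,  0.6463605 ]), 'rotation': array([0.68172111, 0.33937823, 0.27598696, 0.58643836])}
scene board 0.9 [ 0.462 -0.296  0.012] [[148. 226.]]
scene board 0.67 [ 0.294 -0.248  0.014] [[172. 181.]]
scene board 0.66 [ 0.477 -0.14   0.011] [[219. 224.]]
scene board 0.57 [ 0.793 -0.235  0.024] [[171. 346.]]
scene old_board 0.83 [ 0.495 -0.001  0.013] [[281. 224.]]
scene housing 0.94 [0.514 0.317 0.016] [[417. 216.]]
scene board_grip 0.95 [ 0.462 -0.293  0.016] [[149. 224.]]
scene board_grip 0.91 [ 0.296 -0.249  0.012] [[172. 182.]]
scene board_grip 0.58 [ 0.486 -0.142  0.016] [[218. 225.]]
scene board_grip 0.27 [ 0.794 -0.235  0.024] [[171. 347.]]
scene board_edge 0.77 [ 0.481 -0.142  0.015] [[217. 224.]]
scene board_edge 0.75 [ 0.294 -0.25   0.011] [[171. 182.]]
scene board_edge 0.7 [ 0.463 -0.296  0.015] [[148. 225.]]
scene board_edge 0.15 [0.734 0.187 0.013] [[399. 295.]]
scene strip_face 0.68 [0.563 0.326 0.024] [[431. 226.]]
scene pointer 0.49 
[... 1391 characters left out ...]
 128.]]
{'clock': 1.1, 'joint_pos': array([-1.37552438,  0.4173776 , -0.0102902 ,  1.61362591,  0.00470378,
        1.11072021, -0.05297143]), 'joint_velocities': array([-0.00159017,  0.00101619,  0.00163584,  0.00058446,  0.00100552,
        0.00131147, -0.00123227]), 'tau': array([-7.57586968e-04, -8.64250660e+01,  6.77838419e-01, -4.35189629e+01,
        1.91762927e-02,  2.39029330e-03, -1.85925762e-05]), 'tcp_pos': array([0.14659942, 0.60752676, 0.24226322]), 'eef_rot': array([-0.70211966,  0.70219725, -0.08349475,  0.0835203 ]), 'force': array([ 0.19129245,  0.40763188, -0.21657521]), 'wrist_torque': array([-0.05706925,  0.03063599,  0.00199132]), 'grip_width': 0.9984538040576945} 0.011
```

View pics/top0.png

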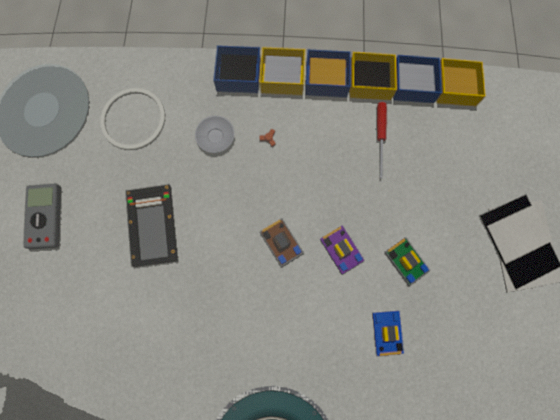

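View pics/scene0.png

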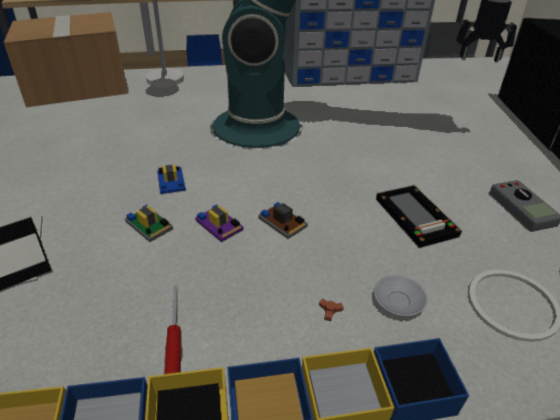

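```bash
python3 - <<'E'
import cv2
im=cv2.imread('pics/top0.png')
a=cv2.resize(im[215:365,310:450],None,fx=4,fy=4,interpolation=cv2.INTER_CUBIC); cv2.imwrite('pics/c1.png',a)
a=cv2.resize(im[160:285,80:220],None,fx=4,fy=4,interpolation=cv2.INTER_CUBIC); cv2.imwrite('pics/c2.png',a)
E
```

```text
(no output)
```

View pics/c1.png

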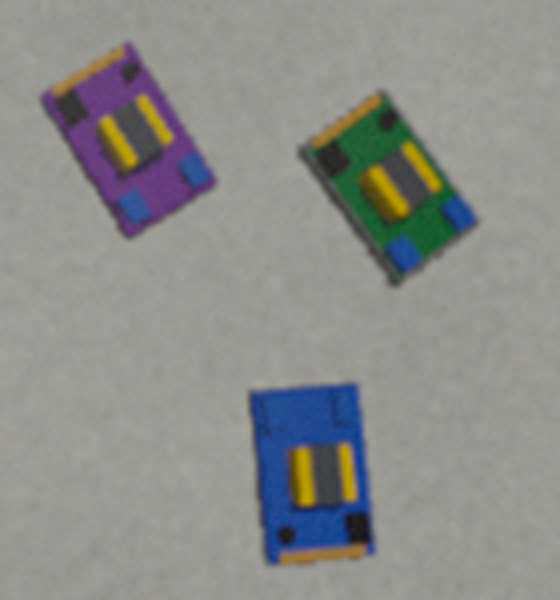

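View pics/c2.png

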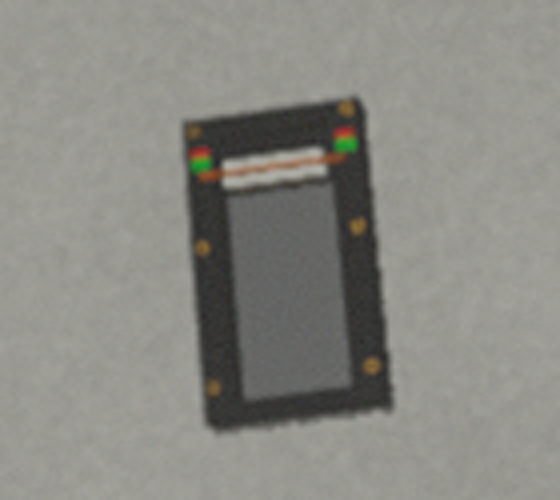

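```bash
cat > fit.py <<'E'
from h import *
from scipy.optimize import minimize
def box(x0,x1,y0,y1,z0,z1): return np.array([[x,y,z] for x in(x0,x1) for y in (y0,y1) for z in (z0,z1)])
def tf(P,p,z=0):
    c,s=np.cos(p[2]),np.sin(p[2]); return np.c_[p[0]+c*P[:,0]-s*P[:,1],p[1]+s*P[:,0]+c*P[:,1],P[:,2]+z]
S=8
def render(cam,boxes,p,roi,z=0):
    u0,v0,u1,v1=roi; m=np.zeros(((v1-v0)*S,(u1-u0)*S),np.uint8)
    for b in boxes:
        q=(w2px(cam,tf(b,p,z))-[u0,v0]+0.5)*S-0.5
        cv2.fillConvexPoly(m,cv2.convexHull(np.round(q*16).astype(np.int32)),255,shift=4)
    return cv2.resize(m,(u1-u0,v1-v0),interpolation=cv2.INTER_AREA)/255.
def fitmask(cam,mask,boxes,p0,roi,z=0):
    m=mask[roi[1]:roi[3],roi[0]:roi[2]]
    f=lambda d: np.abs(render(cam,boxes,[p0[0]+d[0]/1e3,p0[1]+d[1]/1e3,p0[2]+d[2]/50],roi,z)-m).sum()
    r=minimize(f,[0,0,0],method='Nelder-Mead',options=dict(initial_simplex=[[0,0,0],[8,0,0],[0,8,0],[0,0,8]],xatol=.02,fatol=.2,maxiter=400))
    d=r.x; return np.array([p0[0]+d[0]/1e3,p0[1]+d[1]/1e3,p0[2]+d[2]/50]),r.fun,m.sum()
def bgmask(im,roi,t=28):
    a=cv2.GaussianBlur(im,(0,0),0.6).astype(float)
    u0,v0,u1,v1=roi; r=a[v0:v1,u0:u1]; bg=np.median(np.r_[r[0],r[-1],r[:,0],r[:,-1]],axis=0)
    d=np.abs(a-bg).max(2); m=(d>t).astype(np.uint8)
    m=cv2.morphologyEx(m,cv2.MORPH_CLOSE,np.ones((3,3)))
    o=np.zeros_like(m); c,_=cv2.findContours(m[v0:v1,u0:u1].copy(),cv2.RETR_EXTERNAL,cv2.CHAIN_APPROX_NONE)
    c=max(c,key=cv2.contourArea); cv2.drawContours(o[v0:v1,u0:u1],[c],-1,1,-1); return o
BOARD=[box(-.05,.05,-.032,.032,0,.012),box(-.016,.016,-.016,.016,.012,.042)]
E
python3 - <<'E'
from fit import *
T=cv2.imread('pics/top0.png')[:,:,::-1]; Sc=cv2.imread('pics/scene0.png')[:,:,::-1]
print('brass end', px2w('top',[[310+341/4,215+119/4]],.012), 'back', px2w('top',[[310+437/4,215+253/4]],.012))
H=[box(-.094,.094,-.055,.055,0,.02)]
for n,im,cam,roi in (('b',T,'top',(375,228,440,295)),('b',Sc,'scene',(118,198,180,246)),('h',T,'top',(115,175,188,280)),('h',Sc,'scene',(368,176,470,252))):
    for t in (22,34):
        m=bgmask(im,roi,t)
        p0=[.447,-.295,.5] if n=='b' else [.505,.32,0.]
        B=BOARD if n=='b' else H
        print(n,cam,t,*fitmask(cam,m.astype(float),B,p0,roi))
E
```

```text
brass end [[ 0.48291778 -0.2682002   0.012     ]] back [[ 0.40574716 -0.32631594  0.012     ]]
b top 22 [ 0.44520459 -0.29708562  0.65423117] 44.09803921568628 1207.0
b top 34 [ 0.44540065 -0.29722253  0.6502435 ] 40.48235294117647 1163.0
b scene 22 [ 0.44564271 -0.29727219  0.65095742] 66.07843137254902 1069.0
b scene 34 [ 0.44504854 -0.29721159  0.64500735] 61.5921568627451 1017.0
h top 22 [0.49876282 0.31839693 0.19312114] 156.72156862745095 3815.0
h top 34 [0.49932271 0.31823676 0.19484127] 90.49019607843137 3724.0
h scene 22 [0.50041714 0.32147107 0.1948494 ] 104.43529411764706 3049.0
h scene 34 [0.4999825  0.32170437 0.19197403] 61.42745098039215 2965.0
```

```bash
python3 - <<'E'
from fit import *
from scipy.spatial.transform import Rotation as R
p=[.4995,.320,.193]
def inv(P):
    c,s=np.cos(p[2]),np.sin(p[2]); d=P[:,:2]-p[:2]; return np.c_[c*d[:,0]+s*d[:,1],-s*d[:,0]+c*d[:,1]]
g=lambda l:[[(u+.5)/4-.5+80,(v+.5)/4-.5+160] for u,v in l]
print('rear edge @rim',inv(px2w('top',g([(244,400),(352,384)]),.02)).round(4))
print('floor visible front L/R',inv(px2w('top',g([(230,197),(332,183)]),.008)).round(4))
print('white lower edge @.023',inv(px2w('top',g([(224,188),(328,176)]),.023)).round(4))
print('pointer@.025',inv(px2w('top',g([(200,177),(340,158)]),.025)).round(4))
print('outer',inv(px2w('top',g([(185,122),(360,97),(392,406),(212,430)]),.02)).round(4))
o=ctrl.observe(); q=o['eef_rot']; print(R.from_quat([q[1],q[2],q[3],q[0]]).as_matrix().round(3))
im=cv2.imread('pics/scene0.png')
cv2.imwrite('pics/c3.png',cv2.resize(im[175:255,365:475],None,fx=6,fy=6,interpolation=cv2.INTER_CUBIC))
E
```

```text
rear edge @rim [[-0.0812  0.0281]
 [-0.0805 -0.0371]]
floor visible front L/R [[ 0.0461  0.0298]
 [ 0.0458 -0.0338]]
white lower edge @.023 [[ 0.048   0.0289]
 [ 0.0463 -0.035 ]]
pointer@.025 [[ 0.0564  0.0426]
 [ 0.0558 -0.0437]]
outer [[ 0.0938  0.0509]
 [ 0.0936 -0.0582]
 [-0.0966 -0.0594]
 [-0.0964  0.0488]]
[[ 0.972  0.     0.235]
 [-0.235 -0.     0.972]
 [ 0.    -1.    -0.   ]]
```

View pics/c3.png

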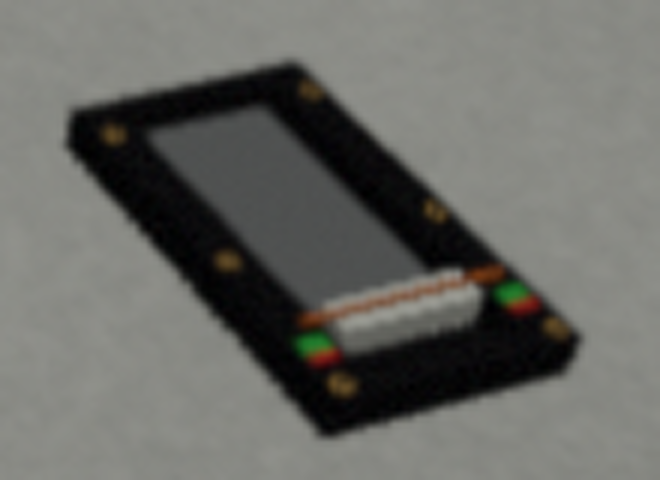

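Candidates (top): purple (341,250), green (408,261), blue (388,333), brown (281,242). Only the one at (408,261) has a green circuit board with a yellow transformer, and the enlarged crop confirms it. Its brass edge points up-left in the picture, at a yaw of about 0.65 rad. The housing's strip lies at its far (+x) end at (149,200).

```bash
cat > mv.py <<'E'
import sys
from h import *
from scipy.spatial.transform import Rotation as R
def rel(t,yaw=None):
    o=ctrl.observe(); q=o['eef_rot']; M=R.from_quat([q[1],q[2],q[3],q[0]]).as_matrix()
    s=M.T@(np.array(t)-o['tcp_pos']); y=np.arctan2(M[1,2],M[0,2])
    r=None if yaw is None else np.degrees(-(yaw-y)); return (s*1000).round(1), r, np.degrees(y)
E
python3 - <<'E'
from mv import *
for t in ([.5,.3,.24],[.4453,-.2972,.12],[.4453,-.2972,.028]): print(rel(t,.650))
E
```

```text
(array([ 415.7,    2.3, -216.1]), np.float64(39.19311232099535), np.float64(76.43536900449885))
(array([ 502.6,  122.4, -809.4]), np.float64(39.19311232099535), np.float64(76.43536900449885))
(array([ 502.6,  214.4, -809.4]), np.float64(39.19311232099535), np.float64(76.43536900449885))
```

```bash
python3 -m inch '[[0.416,0,-0.216,0],[0.416,0,-0.216,0],[0.416,0,-0.216,0],[0.416,0,-0.216,0],[0.416,0,-0.216,0],[0.416,0,-0.216,0],[0.416,0,-0.216,0],[0.416,0,-0.216,0],[0.416,0,-0.216,0],[0.416,0,-0.216,0],[0.416,0,-0.216,0],[0.416,0,-0.216,0]]' 1 60
python3 - <<'E'
from mv import *
for t in ([.4453,-.2972,.12],): print(rel(t,.650))
E
```

```text
clock: 2.1
tcp_pos: [0.5049, 0.2943, 0.2425]
eef_rot: [-0.701, 0.702, -0.085, 0.087]
force: [0.4, -1.0, -0.1]
grip_width: 1.0
(array([  84.6,  123.4, -588.3]), np.float64(38.79598509403498), np.float64(76.03824177753849))
```

```bash
python3 -m inch '[[0.084,0.06,-0.588,39],[0.084,0.06,-0.588,39],[0.084,0.06,-0.588,39],[0.084,0.06,-0.588,39],[0.084,0.06,-0.588,39],[0.084,0.06,-0.588,39],[0.084,0.06,-0.588,39],[0.084,0.06,-0.588,39],[0.084,0.06,-0.588,39],[0.084,0.06,-0.588,39],[0.084,0.06,-0.588,39],[0.084,0.06,-0.588,39]]'
python3 - <<'E'
from mv import *
for t in ([.4453,-.2972,.12],): print(rel(t,.650))
E
```

```text
clock: 3.1
tcp_pos: [0.4527, -0.1971, 0.1922]
eef_rot: [0.634, -0.634, 0.313, -0.313]
force: [1.0, 0.3, 0.4]
grip_width: 0.998
(array([ 74.9,  72.2, -66.8]), np.float64(0.21555513204546586), np.float64(37.45781181554898))
```

```bash
python3 -m inch '[[0.04,0.03,-0.035,0],[0.075,0.072,-0.067,0],[0.075,0.072,-0.067,0],[0.075,0.072,-0.067,0],[0.075,0.072,-0.067,0],[0.075,0.072,-0.067,0]]'
python3 - <<'E'
from mv import *
for t in ([.4453,-.2972,.07],): print(rel(t,.650))
snap('top','t1');snap('scene','s1')
a=cv2.resize(cv2.imread('pics/t1.png')[200:320,340:480],None,fx=4,fy=4)
b=cv2.resize(cv2.imread('pics/s1.png')[140:260,90:210],None,fx=4,fy=4)
cv2.imwrite('pics/c4.png',cv2.resize(np.hstack([a,b]),None,fx=.76,fy=.76))
E
```

```text
clock: 3.6
tcp_pos: [0.4457, -0.2953, 0.1202]
eef_rot: [0.634, -0.634, 0.313, -0.313]
force: [0.7, 0.7, 1.0]
grip_width: 1.003
(array([ 1.3, 50.2, -1.5]), np.float64(0.1824983407379181), np.float64(37.42475502424143))
```

View pics/c4.png

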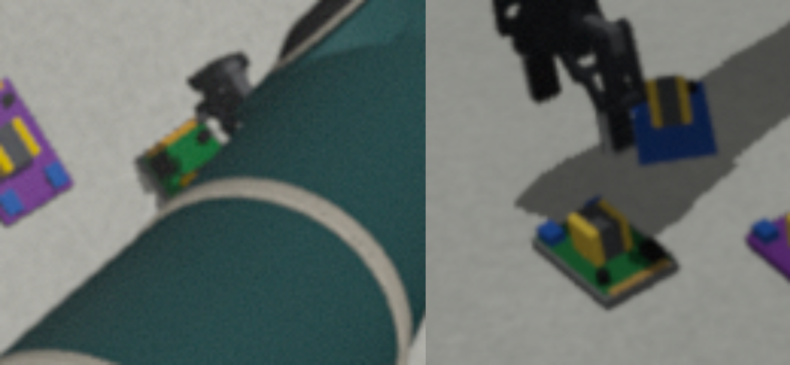

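The picture shows the open gripper above the green board (scene crop (605,250)). The jaws are lined up with the board's length and the blue and purple boards are well clear, so I'm descending.

```bash
python3 -m inch '[[0.001,0.03,-0.001,0],[0.001,0.055,-0.001,0],[0.001,0.075,-0.001,0],[0.001,0.085,-0.001,0],[0.001,0.091,-0.001,0],[0.001,0.091,-0.001,0],[0.001,0.091,-0.001,0]]'
python3 - <<'E'
from mv import *
print(rel([.4453,-.2972,.028],.650), ctrl.observe()['force'])
E
```

```text
clock: 4.28
tcp_pos: [0.446, -0.297, 0.0301]
eef_rot: [0.634, -0.634, 0.313, -0.313]
force: [0.6, -0.6, 1.7]
grip_width: 1.004
(array([-0.3,  2.1, -0.7]), np.float64(0.21578666682248976), np.float64(37.458043350326)) [ 0.59976449 -0.56701797  1.65919948]
```

```bash
python3 -m inch '[[0,0.001,0,0],[0,0.001,0,0],[0,0.001,0,0],[0,0.001,0,0],[0,0.001,0,0],[0,0.001,0,0],[0,0.001,0,0],[0,0.001,0,0],[0,0.001,0,0],[0,0.001,0,0]]' -1 60
python3 - <<'E'
from mv import *
o=ctrl.observe();print(o['force'],o['wrist_torque'],o['tcp_pos'],o['grip_width'])
snap('scene','s2')
cv2.imwrite('pics/c5.png',cv2.resize(cv2.imread('pics/s2.png')[140:260,90:210],None,fx=4,fy=4))
E
```

```text
clock: 5.12
tcp_pos: [0.4456, -0.2971, 0.0286]
eef_rot: [0.634, -0.634, 0.313, -0.313]
force: [-1.2, 1.2, 9.6]
grip_width: 0.364
[-1.19711219  1.22545243  9.59322592] [0.41208569 0.43482562 0.00817084] [ 0.44562438 -0.29705764  0.02862962] 0.36445213164709145
```

View pics/c5.png

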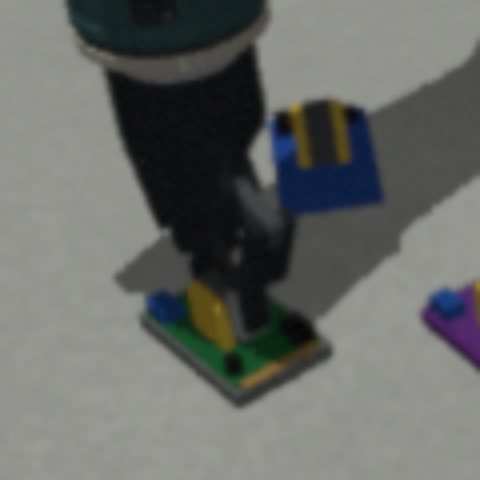

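The crop shows both pads closed on the transformer, with grip width 0.364 (about 31 mm, as expected). Lifting.

```bash
python3 -m inch '[[0,-0.01,0,0],[0,-0.03,0,0],[0,-0.06,0,0],[0,-0.1,0,0],[0,-0.13,0,0],[0,-0.15,0,0],[0,-0.15,0,0],[0,-0.15,0,0],[0,-0.15,0,0]]'
python3 - <<'E'
from mv import *
o=ctrl.observe();print(o['force'],o['wrist_torque'],o['tcp_pos'],o['grip_width'])
snap('scene','s3');snap('top','t3')
a=cv2.resize(cv2.imread('pics/t3.png')[200:320,340:480],None,fx=4,fy=4)
b=cv2.resize(cv2.imread('pics/s3.png')[80:200,70:190],None,fx=4,fy=4)
cv2.imwrite('pics/c6.png',cv2.resize(np.hstack([a,b]),None,fx=.76,fy=.76))
print(rel([.4843,.317,.18],.193))
E
```

```text
clock: 5.92
tcp_pos: [0.445, -0.2965, 0.1776]
eef_rot: [0.634, -0.634, 0.313, -0.313]
force: [0.3, -0.0, -2.9]
grip_width: 0.362
[ 0.32744516 -0.00518076 -2.8615809 ] [0.02605539 0.01290487 0.02006881] [ 0.44502524 -0.29654892  0.17759203] 0.3621769817103743
(array([-463.3,   -2.6,  404.3]), np.float64(26.37018737274083), np.float64(37.42827281876572))
```

View pics/c6.png

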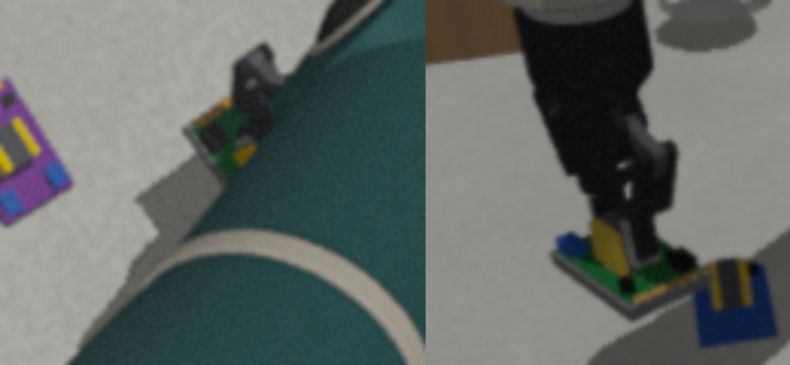

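The board is off the bench and level in the grip, and its shadow is separate from it. Carrying it over to the housing.

```bash
python3 -m inch '[[-0.02,0,0.017,2],[-0.463,-0.002,0.404,26.4],[-0.463,-0.002,0.404,26.4],[-0.463,-0.002,0.404,26.4],[-0.463,-0.002,0.404,26.4],[-0.463,-0.002,0.404,26.4],[-0.463,-0.002,0.404,26.4],[-0.463,-0.002,0.404,26.4],[-0.463,-0.002,0.404,26.4],[-0.463,-0.002,0.404,26.4],[-0.463,-0.002,0.404,26.4],[-0.463,-0.002,0.404,26.4]]'
python3 - <<'E'
from mv import *
print(rel([.4843,.317,.12],.193))
E
```

```text
clock: 7.02
tcp_pos: [0.4742, 0.1619, 0.1788]
eef_rot: [-0.545, 0.546, -0.45, 0.449]
force: [2.0, -0.9, -1.8]
grip_width: 0.36
(array([-150.3,   58.7,   39.6]), np.float64(-0.03295541913355162), np.float64(11.025130026891336))
```

```bash
python3 -m inch '[[-0.04,0.015,0.01,0],[-0.08,0.03,0.02,0],[-0.12,0.045,0.03,0],[-0.145,0.055,0.038,0],[-0.15,0.06,0.04,0],[-0.15,0.06,0.04,0],[-0.15,0.06,0.04,0],[-0.15,0.06,0.04,0]]'
python3 - <<'E'
from mv import *
o=ctrl.observe();print(o['force'],o['wrist_torque'],o['tcp_pos'],o['grip_width'])
print(rel([.4843,.317,.06],.193))
snap('scene','s4');snap('top','t4')
a=cv2.resize(cv2.imread('pics/t4.png')[160:285,80:220],None,fx=4,fy=4)
b=cv2.resize(cv2.imread('pics/s4.png')[140:265,350:480],None,fx=4,fy=4)
cv2.imwrite('pics/c7.png',cv2.resize(np.hstack([a,b]),None,fx=.74,fy=.74))
E
```

```text
clock: 7.68
tcp_pos: [0.4857, 0.3134, 0.1194]
eef_rot: [-0.545, 0.546, -0.45, 0.45]
force: [-0.1, 0.2, -2.0]
grip_width: 0.358
[-0.11428191  0.16817662 -1.97128809] [-0.03253225 -0.00459514  0.00486767] [0.485727   0.31343457 0.11943331] 0.3577573923730351
(array([-3.8, 59.4, -0.7]), np.float64(-0.11647029550406554), np.float64(10.941615150520823))
```

View pics/c7.png

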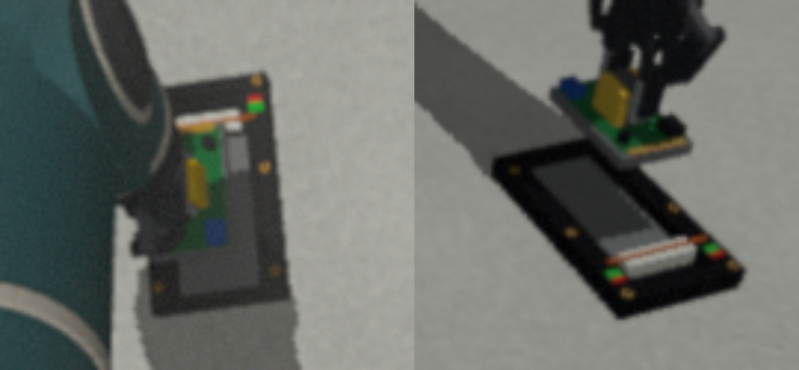

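```bash
python3 -m inch '[[-0.001,0.02,0,0],[-0.003,0.04,-0.001,0],[-0.003,0.05,-0.001,0],[-0.003,0.055,-0.001,0],[-0.003,0.055,-0.001,0],[-0.003,0.055,-0.001,0]]'
python3 - <<'E'
from mv import *
o=ctrl.observe();print(o['force'],o['tcp_pos'],o['grip_width'])
print(rel([.4843,.317,.04],.193))
snap('scene','s5');snap('top','t5')
a=cv2.resize(cv2.imread('pics/t5.png')[165:265,100:190],None,fx=6,fy=6,interpolation=cv2.INTER_CUBIC)
b=cv2.resize(cv2.imread('pics/s5.png')[160:255,365:475],None,fx=6,fy=6,interpolation=cv2.INTER_CUBIC)
cv2.imwrite('pics/c8a.png',a);cv2.imwrite('pics/c8b.png',b)
E
```

```text
clock: 8.28
tcp_pos: [0.4845, 0.3174, 0.0652]
eef_rot: [0.546, -0.545, 0.45, -0.45]
force: [-0.7, 0.6, -1.2]
grip_width: 0.364
[-0.66697293  0.60002476 -1.17351246] [0.48446983 0.3174093  0.06524109] 0.36391952830182583
(array([ 0.4, 25.2, -0.3]), np.float64(-0.05582755402844068), np.float64(11.002257891996448))
```

View pics/c8a.png

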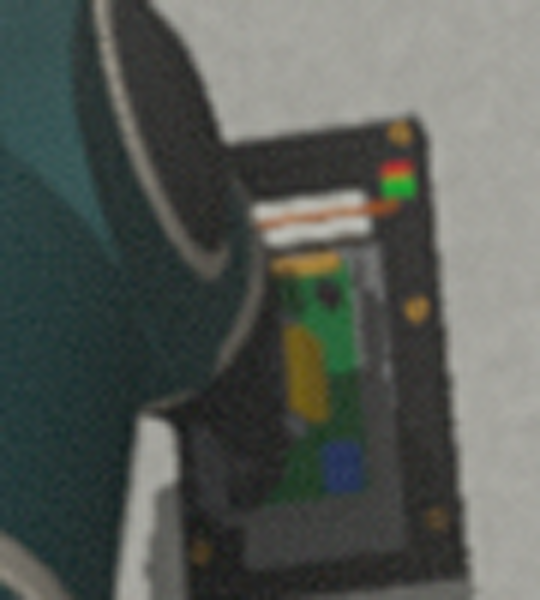

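View pics/c8b.png

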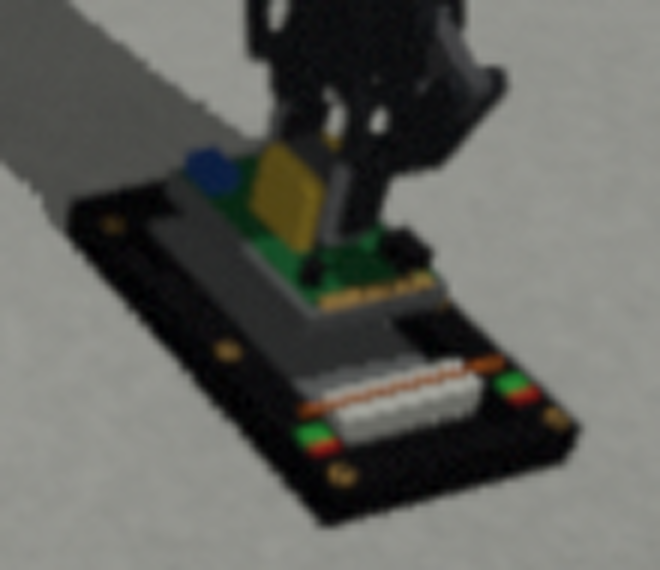

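```bash
python3 - <<'E'
from mv import *
p=[.4843,.317,.193]
def inv(P):
    c,s=np.cos(p[2]),np.sin(p[2]); d=P[:,:2]-p[:2]; return (1000*np.c_[c*d[:,0]+s*d[:,1],-s*d[:,0]+c*d[:,1]]).round(1).tolist()
g=lambda l,k,u0,v0:[[(u+.5)/k-.5+u0,(v+.5)/k-.5+v0] for u,v in l]
print('SCENE board front top',inv(px2w('scene',g([(318,310),(443,282)],6,365,160),.0486)),'rear -y',inv(px2w('scene',g([(172,180)],6,365,160),.0486)))
c3=lambda l:g(l,6,365,175)
print('SCENE bay -y rim',inv(px2w('scene',c3([(150,130),(230,222),(300,303)]),.02)),'+y floor',inv(px2w('scene',c3([(265,105),(345,185),(425,265)]),.008)),'+y alt rim')
print('SCENE strip top corners front -y,+y',inv(px2w('scene',c3([(344,350),(482,313)]),.008)), 'bars',inv(px2w('scene',c3([(300,320),(503,270)]),.024)))
print('SCENE outer',inv(px2w('scene',c3([(75,115),(297,65),(578,338),(325,432)]),.02)))
c2=lambda l:g(l,4,80,160); t5=lambda l:g(l,6,100,165)
print('TOP board front -y',inv(px2w('top',t5([(350,263)]),.0486)),'rear -y',inv(px2w('top',t5([(366,490)]),.0486)))
print('TOP -y rim', inv(px2w('top',c2([(332,185),(352,384)]),.02)),'t5',inv(px2w('top',t5([(383,250),(408,545)]),.02)),'+y floor',inv(px2w('top',c2([(229,200),(244,398)]),.008)))
E
```

```text
SCENE board front top [[47.9, -26.1], [48.9, 29.8]] rear -y [[-41.8, -33.5]]
SCENE bay -y rim [[-53.4, -30.5], [9.0, -32.8], [59.7, -34.8]] +y floor [[-66.6, 36.4], [-8.7, 36.3], [45.0, 36.3]] +y alt rim
SCENE strip top corners front -y,+y [[77.2, -24.0], [76.5, 39.7]] bars [[71.8, -44.0], [72.4, 47.5]]
SCENE outer [[-72.3, -54.5], [-73.6, 54.1], [111.2, 53.4], [123.0, -67.1]]
TOP board front -y [[44.4, -30.8]] rear -y [[-45.8, -29.0]]
TOP -y rim [[56.7, -36.3], [-65.0, -37.1]] t5 [[55.5, -38.1], [-64.5, -37.0]] +y floor [[59.8, 30.6], [-62.6, 31.3]]
```

```bash
python3 - <<'E'
from fit import *
def wire(cam,img,roi,k,boxes,p,z,col):
    E=[(0,1),(2,3),(4,5),(6,7),(0,2),(1,3),(4,6),(5,7),(0,4),(1,5),(2,6),(3,7)]
    for b in boxes:
        q=((w2px(cam,tf(b,p,z))-[roi[0],roi[1]]+.5)*k-.5)
        for i,j in E: cv2.line(img,tuple(int(v*16) for v in q[i]),tuple(int(v*16) for v in q[j]),col,1,cv2.LINE_AA,4)
for cam,f,roi,hp in (('scene','s5',(375,175,450,230),(.4850,.3186,.193)),('top','t5',(125,190,190,265),(.4838,.3153,.193))):
    k=10 if cam=='scene' else 8
    im=cv2.imread(f'pics/{f}.png')[roi[1]:roi[3],roi[0]:roi[2]]
    im=cv2.resize(im,None,fx=k,fy=k,interpolation=cv2.INTER_CUBIC); im=cv2.convertScaleAbs(im,alpha=1.6)
    wire(cam,im,roi,k,BOARD[:1],(.4845,.3174,.192),.0366,(0,0,255))
    wire(cam,im,roi,k,[box(-.065,.065,-.035,.035,.008,.02)],hp,0,(255,255,0))
    cv2.imwrite(f'pics/w_{cam}.png',im)
E
```

```text
(no output)
```

View pics/w_scene.png

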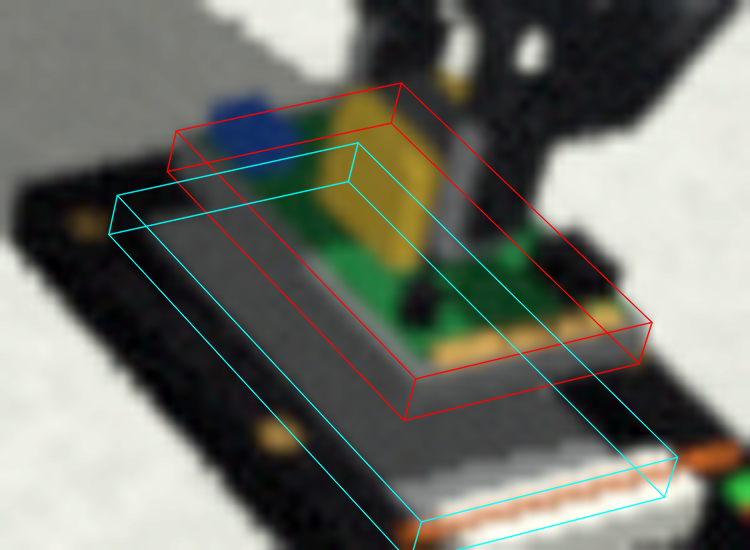

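View pics/w_top.png

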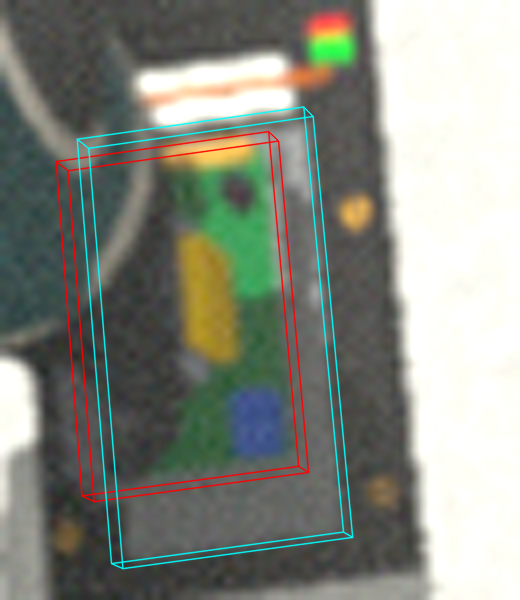

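The overlays show the held board (red) matching its modelled pose in both views. The two cameras disagree by about 3 mm on the bay's y, so I'll go down to just above the rim and compare there, where parallax hardly matters.

```bash
python3 -m inch '[[0.001,0.006,0,0],[0.001,0.011,0,0],[0.001,0.0135,0,0],[0.001,0.0135,0,0],[0.001,0.0135,0,0],[0.001,0.0135,0,0]]'
python3 - <<'E'
from mv import *
o=ctrl.observe();print(o['force'],o['tcp_pos'],o['grip_width'])
snap('scene','s6');snap('top','t6')
for cam,f,roi,k in (('scene','s6',(375,175,450,235),10),('top','t6',(125,190,190,265),8)):
    im=cv2.imread(f'pics/{f}.png')[roi[1]:roi[3],roi[0]:roi[2]]
    cv2.imwrite(f'pics/x_{cam}.png',cv2.convertScaleAbs(cv2.resize(im,None,fx=k,fy=k,interpolation=cv2.INTER_CUBIC),alpha=1.8))
E
```

```text
clock: 8.88
tcp_pos: [0.4842, 0.3167, 0.0511]
eef_rot: [-0.546, 0.546, -0.45, 0.45]
force: [0.0, -0.5, -1.1]
grip_width: 0.358
[ 0.0410772  -0.51864083 -1.05084167] [0.48423563 0.31666864 0.05111501] 0.3579901087950341
```

View pics/x_scene.png

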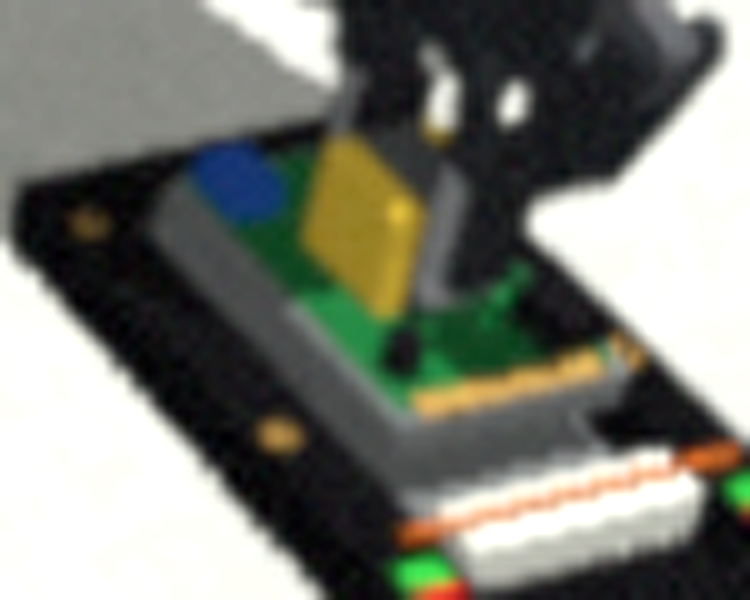

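View pics/x_top.png

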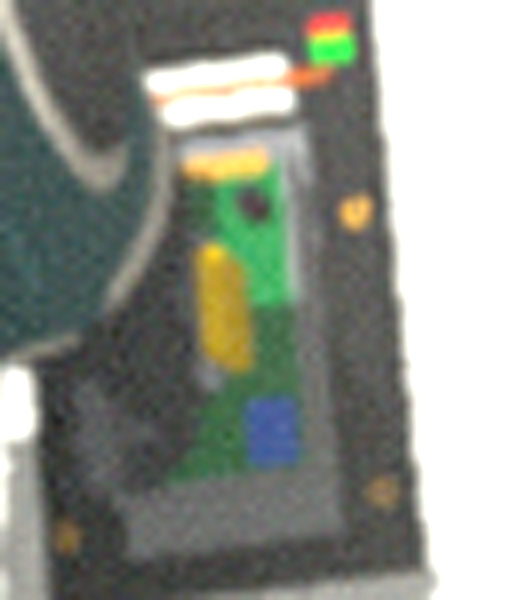

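The views show the board about centred above the bay, with a gap of roughly 3 mm on the -y side in the top view once parallax is corrected. I'll lower it gently and watch the force.

```bash
python3 -m inch '[[0,0.002,0,0],[0,0.004,0,0],[0,0.005,0,0],[0,0.006,0,0],[0,0.006,0,0]]'; python3 -m inch '[[0,0.0015,0,0],[0,0.003,0,0],[0,0.003,0,0],[0,0.003,0,0]]'
```

```text
clock: 9.4
tcp_pos: [0.4841, 0.3166, 0.0448]
eef_rot: [-0.546, 0.546, -0.45, 0.45]
force: [0.4, 0.3, -1.1]
grip_width: 0.359
clock: 9.73
tcp_pos: [0.4841, 0.3166, 0.042]
eef_rot: [-0.546, 0.546, -0.45, 0.45]
force: [-0.2, -0.8, -1.7]
grip_width: 0.362
```

```bash
python3 -m inch '[[0,0.0015,0,0],[0,0.003,0,0],[0,0.004,0,0],[0,0.004,0,0],[0,0.004,0,0]]'; python3 -m inch '[[0,0.001,0,0],[0,0.001,0,0],[0,0.001,0,0]]'
python3 - <<'E'
from mv import *
o=ctrl.observe();print(o['force'],o['tcp_pos'],o['grip_width'])
snap('scene','s7');snap('top','t7')
for cam,f,roi,k in (('scene','s7',(375,175,460,240),9),('top','t7',(125,190,190,265),8)):
    im=cv2.imread(f'pics/{f}.png')[roi[1]:roi[3],roi[0]:roi[2]]
    cv2.imwrite(f'pics/y_{cam}.png',cv2.convertScaleAbs(cv2.resize(im,None,fx=k,fy=k,interpolation=cv2.INTER_CUBIC),alpha=1.8))
E
```

```text
clock: 10.15
tcp_pos: [0.4841, 0.3166, 0.038]
eef_rot: [-0.546, 0.546, -0.45, 0.45]
force: [0.4, 0.7, -2.7]
grip_width: 0.362
clock: 10.4
tcp_pos: [0.4841, 0.3167, 0.037]
eef_rot: [-0.546, 0.546, -0.45, 0.45]
force: [0.2, 0.0, -1.7]
grip_width: 0.365
[ 0.17975309  0.0171568  -1.67365634] [0.48412987 0.31666661 0.03704136] 0.3647496256761098
```

View pics/y_scene.png

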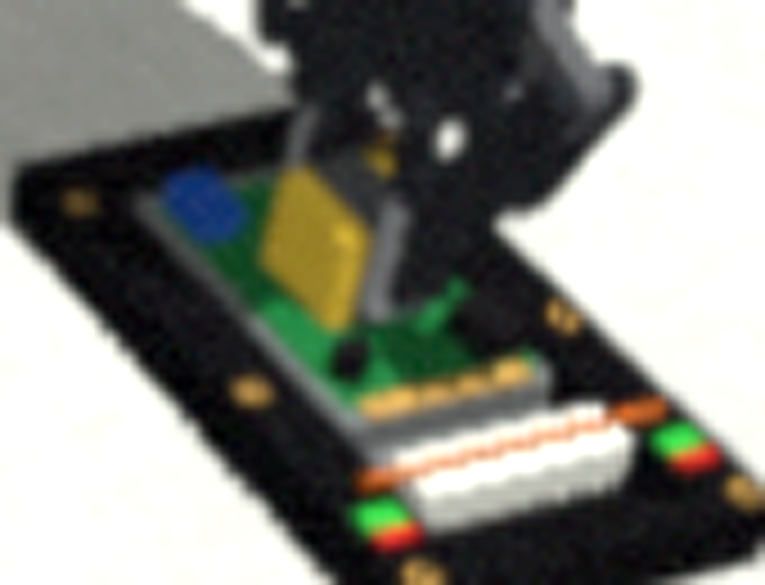

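View pics/y_top.png

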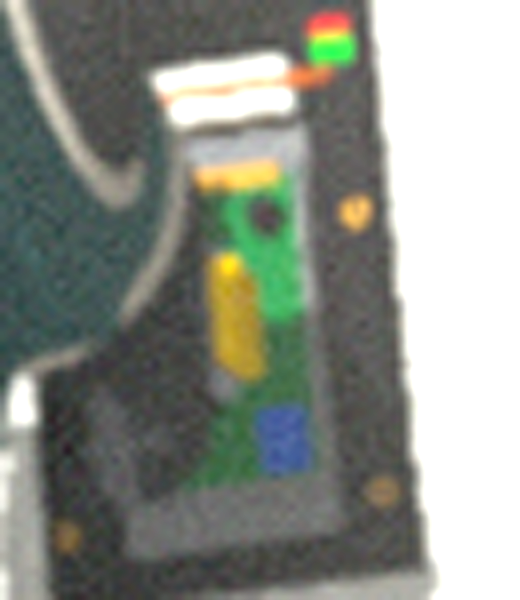

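Both views show the board down inside the bay. Its front edge is at scene crop (360-545, 375-430), with a gap to the unmoved white strip. I'll seat it on the floor.

```bash
python3 -m inch '[[0,0.0007,0,0],[0,0.0007,0,0],[0,0.0007,0,0]]'; python3 -m inch '[[0,0.0006,0,0],[0,0.0006,0,0],[0,0.0006,0,0]]'
```

```text
clock: 10.75
tcp_pos: [0.4842, 0.3167, 0.0367]
eef_rot: [0.546, -0.546, 0.45, -0.45]
force: [-1.8, -1.5, 4.5]
grip_width: 0.362
clock: 11.0
tcp_pos: [0.4843, 0.3167, 0.0366]
eef_rot: [0.546, -0.546, 0.45, -0.45]
force: [-6.6, -3.0, 18.2]
grip_width: 0.363
```

Floor contact came at TCP z = 0.0366, exactly as predicted. I'll ease off the downward load, then slide slowly towards the strip.

```bash
python3 -m inch '[[0,-0.0007,0,0],[0,-0.0007,0,0],[0,-0.0007,0,0]]'; python3 -m inch '[[0,0,0.002,0],[0,0,0.005,0],[0,0,0.008,0],[0,0,0.01,0],[0,0,0.01,0],[0,0,0.01,0]]'; python3 -m inch '[[0,0,0.001,0],[0,0,0.002,0],[0,0,0.003,0],[0,0,0.003,0],[0,0,0.003,0]]'
```

```text
clock: 11.25
tcp_pos: [0.4843, 0.3168, 0.0367]
eef_rot: [0.546, -0.546, 0.45, -0.45]
force: [-1.6, -1.2, 6.9]
grip_width: 0.365
clock: 11.75
tcp_pos: [0.4941, 0.3188, 0.0366]
eef_rot: [0.546, -0.546, 0.45, -0.45]
force: [-2.0, -0.7, 6.1]
grip_width: 0.36
clock: 12.17
tcp_pos: [0.4968, 0.3194, 0.0366]
eef_rot: [-0.546, 0.546, -0.45, 0.449]
force: [-3.8, -1.0, 7.4]
grip_width: 0.365
```

```bash
python3 -m inch '[[0,0,0.001,0],[0,0,0.002,0],[0,0,0.002,0],[0,0,0.002,0]]'; python3 -m inch '[[0,0,0.001,0],[0,0,0.002,0],[0,0,0.002,0],[0,0,0.002,0]]';python3 -m inch '[[0,0,0.001,0],[0,0,0.002,0],[0,0,0.002,0],[0,0,0.002,0]]'
python3 - <<'E'
from mv import *
F=[]
for i in range(3): snap('scene','s8');F.append(ctrl.observe()['force'])
print(np.mean(F,0)); snap('top','t8')
for cam,f,roi,k in (('scene','s8',(375,175,460,240),9),('top','t8',(125,185,190,255),8)):
    im=cv2.imread(f'pics/{f}.png')[roi[1]:roi[3],roi[0]:roi[2]]
    cv2.imwrite(f'pics/z_{cam}.png',cv2.convertScaleAbs(cv2.resize(im,None,fx=k,fy=k,interpolation=cv2.INTER_CUBIC),alpha=1.8))
E
```

```text
clock: 12.5
tcp_pos: [0.4987, 0.3197, 0.0366]
eef_rot: [-0.546, 0.546, -0.45, 0.449]
force: [-5.0, -0.7, 9.4]
grip_width: 0.365
clock: 12.83
tcp_pos: [0.5001, 0.32, 0.0367]
eef_rot: [-0.545, 0.546, -0.45, 0.449]
force: [-9.2, -1.5, 12.9]
grip_width: 0.363
clock: 13.17
tcp_pos: [0.5018, 0.3204, 0.0367]
eef_rot: [-0.545, 0.546, -0.45, 0.449]
force: [-11.6, -3.0, 15.7]
grip_width: 0.359
[-11.17147992  -2.62403572  14.84620346]
```

View pics/z_scene.png

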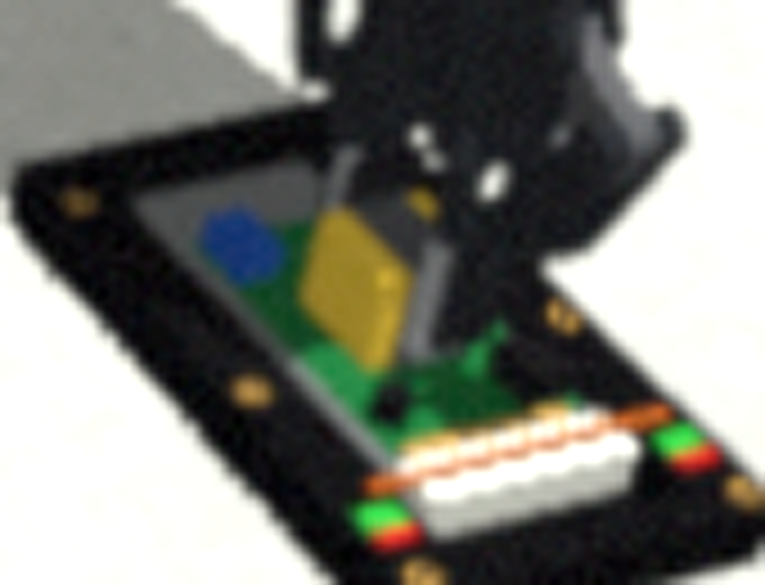

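The strip has just begun to move: the bar is still short of the green mark, at scene crop (365,485) against green at (385,518). I'll relieve a little of the floor load and push on.

```bash
python3 -m inch '[[0,-0.0005,0.001,0],[0,-0.0005,0.002,0],[0,-0.0005,0.002,0],[0,-0.0005,0.002,0]]'; python3 -m inch '[[0,0,0.001,0],[0,0,0.002,0],[0,0,0.002,0],[0,0,0.002,0]]';python3 -m inch '[[0,0,0.001,0],[0,0,0.0015,0],[0,0,0.0015,0],[0,0,0.0015,0]]'
python3 - <<'E'
from mv import *
F=[]
for i in range(3): snap('scene','s9');F.append(ctrl.observe()['force'])
print(np.mean(F,0),ctrl.observe()['tcp_pos']); snap('top','t9')
for cam,f,roi,k in (('scene','s9',(405,200,460,240),14),('top','t9',(125,185,190,225),12)):
    im=cv2.imread(f'pics/{f}.png')[roi[1]:roi[3],roi[0]:roi[2]]
    cv2.imwrite(f'pics/zz_{cam}.png',cv2.convertScaleAbs(cv2.resize(im,None,fx=k,fy=k,interpolation=cv2.INTER_CUBIC),alpha=1.6))
E
```

```text
clock: 13.7
tcp_pos: [0.5037, 0.3207, 0.0367]
eef_rot: [-0.545, 0.546, -0.45, 0.449]
force: [-8.0, -0.7, 6.6]
grip_width: 0.36
clock: 14.03
tcp_pos: [0.5055, 0.3211, 0.0367]
eef_rot: [-0.545, 0.547, -0.45, 0.449]
force: [-10.0, -1.4, 8.3]
grip_width: 0.365
clock: 14.37
tcp_pos: [0.5067, 0.3213, 0.0367]
eef_rot: [-0.545, 0.547, -0.45, 0.449]
force: [-12.5, -1.6, 9.8]
grip_width: 0.363
[-12.21021994  -2.15449112  10.70122885] [0.50666991 0.32129444 0.03671364]
```

View pics/zz_scene.png

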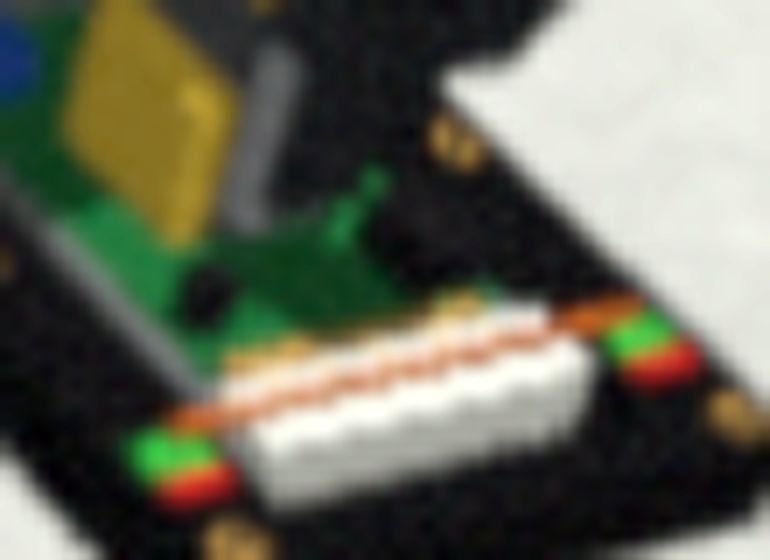

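View pics/zz_top.png

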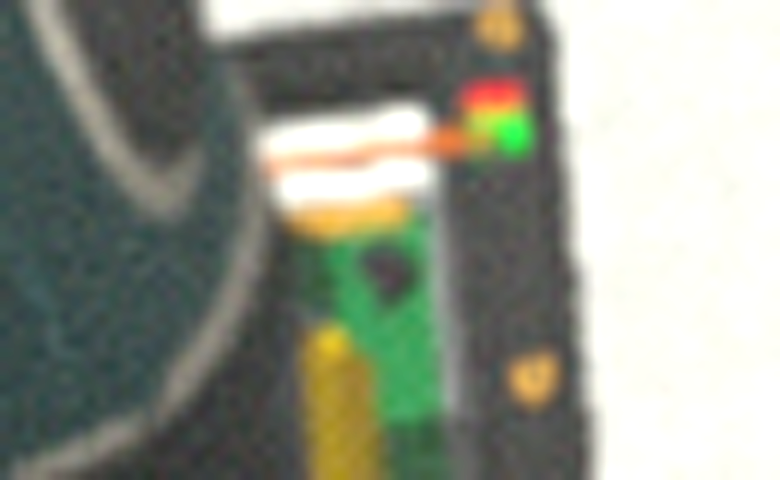

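```bash
cat > bar.py <<'E'
from h import *
def bar(cam,f):
    im=cv2.imread(f'pics/{f}.png'); hsv=cv2.cvtColor(im,cv2.COLOR_BGR2HSV).astype(int)
    H,S,V=hsv[...,0],hsv[...,1],hsv[...,2]
    m=(((H>=4)&(H<=13))&(S>70)&(V>70))
    r=np.zeros_like(m)
    if cam=='scene': r[205:240,410:455]=1
    else: r[190:212,143:172]=1
    v,u=np.nonzero(m&r); w=S[v,u].astype(float)
    P=px2w(cam,np.c_[u,v],.024); c,s=np.cos(.193),np.sin(.193); d=P[:,:2]-[.4843,.317]
    X=np.c_[c*d[:,0]+s*d[:,1],-s*d[:,0]+c*d[:,1]]*1000
    return len(u),np.median(X,0).round(1),X.mean(0).round(1),X.std(0).round(1)
E
python3 - <<'E'
from bar import *
for c,l in (('scene',('scene0','s7','s8','s9')),('top',('top0','t7','t8','t9'))):
    for f in l: print(c,f,*bar(c,f))
E
```

```text
scene scene0 59 [73.3  3.8] [75.4  2.5] [ 6.4 31.2]
scene s7 60 [73.2  2.7] [75.   1.8] [ 6.1 31.5]
scene s8 64 [75.5  0.6] [77.3  0.4] [ 5.8 31.7]
scene s9 51 [80.5  1.8] [81.7  1.6] [ 4.3 29.9]
top top0 43 [ 72.5 -32.3] [ 74.8 -26.6] [ 5.9 18.3]
top t7 39 [ 72.4 -34.5] [ 74.4 -29. ] [ 5.6 16.3]
top t8 32 [ 74.9 -32.4] [ 76.8 -27.8] [ 5.1 16.3]
top t9 31 [ 79.9 -32.7] [ 80.8 -28.2] [ 3.2 14.7]
```

Pointer travel is about 7.4 mm by both cameras (about 8 N). I'll add a little over 1 mm to reach about 9 N, then check.

```bash
python3 -m inch '[[0,-0.0002,0.0006,0],[0,-0.0002,0.0013,0],[0,-0.0002,0.0013,0],[0,-0.0002,0.0013,0],[0,-0.0002,0.0013,0],[0,-0.0002,0.0013,0]]'
python3 - <<'E'
from bar import *
o=ctrl.observe();print(o['force'],o['tcp_pos'],np.abs(o['joint_velocities']).max())
snap('scene','s10');snap('top','t10');print(bar('scene','s10'),bar('top','t10'))
a=cv2.resize(cv2.imread('pics/t10.png')[185:255,125:190],None,fx=6,fy=6,interpolation=cv2.INTER_CUBIC)
b=cv2.resize(cv2.imread('pics/s10.png')[185:240,395:460],None,fx=6,fy=6,interpolation=cv2.INTER_CUBIC)
c=np.zeros((420,780,3),np.uint8); c[:420,:390]=a; c[:330,390:]=b
cv2.imwrite('pics/f.png',cv2.convertScaleAbs(c,alpha=1.6))
E
```

```text
clock: 15.07
tcp_pos: [0.5078, 0.3215, 0.0368]
eef_rot: [-0.545, 0.547, -0.45, 0.449]
force: [-12.0, -2.5, 9.4]
grip_width: 0.361
[-11.9872584   -2.47204901   9.4049782 ] [0.50783542 0.32154585 0.03675672] 0.0017303727888221463
(55, array([81.4,  1.8]), array([82.4,  1. ]), array([ 3.6, 29.5])) (30, array([ 80.8, -35.2]), array([ 81.9, -29.9]), array([ 2.9, 15.3]))
```

View pics/f.png

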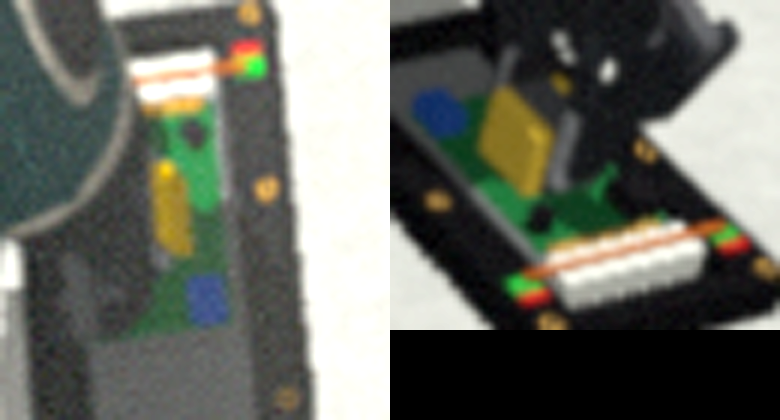

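View pics/s10.png

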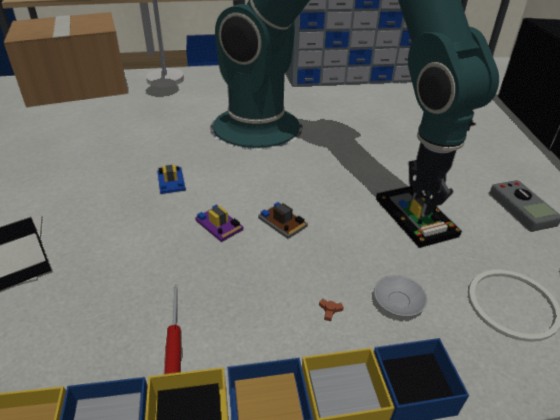

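The bar stands inside the green mark on both sides, at (735,235) and (520,275) in the right crop. Travel is about 8.3 mm, the board lies flat against the strip, and the old board, coupler, dish and screwdriver look untouched. The arm is at rest, so I'm handing in.

```bash
python3 -c "
from rig import ctrl
print(ctrl.hand_in()); o=ctrl.observe(); print(o['clock'],o['force'],o['tcp_pos'],o['grip_width'])"
```

```text
the job is handed in; nothing more can be done
None
the job is handed in; nothing more can be done
```

I placed the green board flat in the bay, slid it against the contact strip and pushed the pointer into the green mark. I handed in at about 15 s of the 42 s, with the gripper still holding it there.

**Grip and placing:** I gripped the board by its yellow transformer with the jaws along its length. It went into the bay without touching the rim and met the floor at the predicted height (TCP z = 0.0366 m) before I slid it forward.

**Last checks:**
- **Pointer:** the orange bar stood within the green mark on both sides. Both cameras put the strip's travel at about 8.3 mm, which works out to about 8.6 N of spring push.
- **Wrist force:** it read about 12 N along the push, above the spring's share. I put the difference down to the board rubbing on the floor under about 9 N of downward load, but I did not measure this separately. At hand-in the arm was at rest.
- **Other things:** the old board, coupler, dish and screwdriver looked unmoved by eye in the last picture. I did not measure their positions again.

**Disagreement:** the two cameras differed by about 3 mm on the housing's sideways position. I took a value between them, and the board went into the bay without resistance.

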